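Close up the seed spreader

ROBOT

A 7-joint arm with a two-finger parallel gripper is mounted at the origin on the work surface. World frame = base frame: x ahead of the robot, y to its left, z up, the work surface at z = 0. Lengths are in m, angles in rad, forces in N, time in s.
With the tool pointing down it reaches from about 0.35 to 0.9 m from the base axis. Payload 8.1 kg.
Tool frame: the origin (TCP) lies at the centre of the arm's flange, where the gripper is bolted on; the fingertips stand 178 mm ahead of it and the grasp point (between the pads) lies 159 mm ahead of it; z points along the fingers, y is the direction in which the jaws open and shut (so a half turn about z gives the same grasp; the last joint's range is limited). The gripper opens to 92 mm and grips with 3 to 60 N. Pads are 19 mm wide; open, the fingers measure 130 mm over their backs; the gripper's body (75 mm by 190 mm) begins 47 mm behind the grasp point.
Start: joints at [-1.349, 0.434, 0.025, 1.573, -0.012, 1.134, -0.075], TCP at [0.199, 0.592, 0.405] pointing down, gripper open.
Joint ranges: [-2.62, 2.62], [-0.44, 2.09], [-1.27, 1.32], [0.08, 2.57], [-1.32, 4.46], [0.12, 2], [-2.74, 2.74]. Speed limits (rad/s): [2.22, 2.22, 3.01, 3.01, 3.14, 3.14, 3.14].

INTERFACE

Orientations are given as a rotation vector (axis times angle).
In Python, from cell import arm gives the robot as it stands. The module is installed in compiled form; this text tells all that it offers.
- The arm moves only by the tool move_arm, never from a script. Its argument "steps" is a list of rows, each a list of 4 numbers: the shift along the tool's x, y, z in mm, then the turn about the tool's z in rad. In form: [[x, y, z, twist], ...]. A call has 1 to 20 rows; each row is the pose to reach, as a shift and turn from the pose commanded when the call began, along the tool's axes at that moment; what a row does not reach only later rows make up. A row lasts 1/8 s, in which the tool goes at most 62.5 mm and 10.7 degrees, less where a joint would pass 70% of its speed; a pose out of reach is approached as far as the arm can. A call with a gripper value outside its range is refused whole. "grip" is the finger opening in mm, from 0 to 91.8, set as the call begins (left out, the last holds). The fingers move at their own pace and stop on an object; "grip_force" is the grip in N (left out, the last holds). Time passes only in rows, so rows that repeat a pose let the fingers close. It gives the time, the measured TCP pose, the force and the opening at its end, in the units of the state.
- arm.observe(): the state, without advancing time (a new reading comes with each control period).
- arm.get_image(name): name is "side" or "top"; returns the picture (400x640x3 uint8, red, green, blue); there is no depth.
- arm.camera_info(name): a dict with "mtx" (3x3 intrinsics, pixels), "pose" (4x4, takes a point from camera to world coordinates). Camera axes: x right, y down, z forward; pixel columns grow to the right and rows downward; lengths in m; the calibration is good to about 2 mm. A picture is of the moment at which its call begins. camera_info takes no time and is no camera call.
- arm.sign_off(): hands the job in, once; it reports no verdict.
The state is a dict: "clock": time; "joints": joint angles; "dq": joint speeds; "joint_efforts": joint torques, N m; "position": TCP position; "ee_rot": TCP orientation; "force": force on the tool from outside, world axes, zero at the start; "ft_torque": the same for the moment, N m; "width": opening from 0.0 (shut) to 1.0 (fully open).
Only numpy, scipy, OpenCV 4.12 (cv2) and the standard library are available. Lean on these libraries where they do the work, as an engineer would, in place of code of your own. Each camera call takes 0.05 s, during which the arm holds its last target.

TASK

Close up the grey seed spreader for storage: pick up its loose hopper lid, hold it tilted and hook its two tabs under the lip on the hopper's back rim, then swing the opposite edge down until the lid lies fully home and flush on its ledge. Then turn the wing knob on the front rim clockwise (seen from above) until its latch toe lies straight across the lid's edge, and let go. Leave the other things on the shelf where they are.

Things in the scene. Friction and masses are not known exactly. Their poses are not given: they have to be found in the camera images.
- spreader: Grey plastic seed spreader fixed in a steel cradle; it never moves. Open hopper 172 (x) by 148 mm (y). Origin: on the shelf under the hopper's middle, z up. -x end (back, towards the robot): raised hood with the lip. +x end (front): wing knob. A crank sticks out to y = 96 mm, a black hand grip to y = -127 mm, both below z = 75 mm. Yaw within 0.45 rad of the world's.
- seat (a point): Middle of the lid's recess, on the ledge that carries the lid, 170 mm above the shelf; spreader's axes. Recess: x from -78 (hood's back wall, under the lip) to +78 mm (front stop wall, 5 mm thick, top 5 mm above the ledge, flush with the seated lid), y within 63 mm; side rims flare outward to 9 mm above the ledge. Ledge 22 to 24 mm wide all round; hopper open inside it.
- lip (a point): Middle of the lip's free lower edge: x = -64 mm from the seat, 13 mm above the ledge; spreader's axes. The lip is 4 mm thick, runs along y over the hopper's width and overhangs the recess by 14 mm; the gap under it is 13 mm high. It leaves an opening 142 mm long, so the 150 mm lid enters only tilted, tabs under the lip first.
- lid: Loose grey plastic hopper lid, 130 to 250 g, flat on the shelf, handle up. 150 mm along x (tabs included), 120 mm along y, 5 mm thick; a 3 mm raised panel on top (x and y within 46 mm). Origin: middle of the underside, z up. Its -x edge has the two tabs. Seated: origin on the seat, x axes alike, about 3 mm of play each way. Start yaw within 0.9 rad of the world's.
- lid_hook (a point): Middle of the line joining the tips of the lid's two tabs, on the underside: lid x = -75 mm; lid's axes. The tabs are 25 mm wide, centred at y = -30 and +30 mm, 5 mm thick, level with the underside, and stick out 16 mm from the plate (x = -59 to -75 mm).
- lid_grip (a point): Point to pinch the lid's upright grip bar, 30 mm above the lid's underside, over its middle (lid x = y = 0); lid's axes. The bar is moulded to the lid: 14 mm thick (along x), 70 mm long (along y), its top 40 mm above the underside.
- knob_grip (a point): Point to pinch the black wing knob, on its upright axis: 100 mm in front of the seat (spreader x = +100 mm), 28 mm above the ledge. The wing is 12 mm thick, 40 mm long and stands from 12 to 40 mm above the ledge. A round foot 26 mm across carries it. Axes turn with the knob; the wing lies along the point's y, the latch toe points along its -y.
- latch (a joint): Turn of the wing knob, rad, growing clockwise from above. At 0 the toe points along spreader -y, clear of the lid; at 1.57 along spreader -x, straight across the lid's front edge. The toe, 12 mm wide, 5 mm thick, 7 mm above the ledge (2 mm above the seated lid), reaches 38 mm from the axis. Stops at -0.15 and 1.6; starts between -0.1 and 0.35. Light friction (0.06 N m); stays where left.
- bowl: Stainless steel bowl, 144 mm across, 55 mm high; bystander. Origin: centre of its underside.
- bottle: Blue twist-cap bottle, 66 mm across, 200 mm tall, upright; bystander. Origin: centre of its underside.
- fork: Hand fork with a wooden handle, 280 mm long, lying along its x (tines to +x); bystander. Origin: under its middle.
- clip: Black spring clip gripping a white plastic plant tag, about 145 mm long, 24 mm high, lying along its x (tag to +x); bystander. Origin: under the clip's jaws.
Mind the look-alikes: they are no part of the job. What is shaped like the lid but pink or turquoise is not meant.

How it is judged:
On the way, in this order (a step that is already met when the one before it is completed fails the run):
1. the lid's tabs are under the lip while the lid is still tilted, its other edge raised (x of lid_hook in the frame of lip below -0.003 m and z of lid_hook in the frame of lip below -0.003 m and z of lid_hook in the frame of seat above -0.004 m and angle between the z axis of lid and the z axis of seat, either way round above 0.06 rad), for 0.1 s.
2. the lid lies flat on the ledge with its tabs under the lip (x of lid_hook in the frame of lip below -0.005 m and z of lid in the frame of seat between -0.003 and 0.003 m and angle between the z axis of lid and the z axis of seat, either way round below 0.03 rad), for 0.2 s.
At the end, for the whole second after the job is handed in: The lid lies at rest in its recess: origin within 6 mm (x), 7 mm (y) and 3 mm (z) of the seat, within 0.03 rad of level, tabs at least 5 mm under the lip; the latch knob stands at 1.25 rad or more (toe across the lid's front edge) (all of step 2 and x of lid in the frame of seat between -0.006 and 0.006 m and y of lid in the frame of seat between -0.007 and 0.007 m and value of joint latch above 1.25 rad and linear speed of lid below 0.02 m/s); the robot touches nothing.
It fails at once if a bystander (bowl, bottle, fork or clip with tag) is shifted by more than 30 mm (distance of any of bowl, bottle, fork, clip from where it was at the start of the episode above 0.03 m).
It fails at once if the bottle is tipped (angle between bottle's own z axis and vertical above 0.5 rad).
It also fails if it takes over 61 s, if anything falls off the work surface, if the arm or the gripper's body presses on something with over 40 N, if the wrist force passes 120 N, or if a joint passes its speed limit or range.

## Working session

There is one attempt and no reset: what is moved stays moved. The work goes in short steps, Python scripts to look and compute and a tool call to move; the robot and the scene stay as the last step left them, time stands still between calls to the robot, and variables do not carry over. Pictures are saved under pics/ and viewed, and the job is handed in when it is done.

Besides the shell and the picture viewer there is one more tool, called as name(argument=value, ...) on one line, values as JSON. move_arm: Moves the arm, as the interface text tells. Its arguments: {"type":"object","properties":{"steps":{"type":"array"},"grip":{"type":"number"},"grip_force":{"type":"number"}},"required":["steps"]}

```bash
mkdir -p pics
python3 - <<'E'
from cell import arm
import cv2,numpy as np
print(arm.observe())
for n in("side","top"):
    im=arm.get_image(n); cv2.imwrite(f"pics/{n}0.png",im[:,:,::-1]); c=arm.camera_info(n); print(n,np.round(c["mtx"],1).tolist(),np.round(c["pose"],4).tolist())
E
```

```text
{'clock': 0.0, 'joints': array([-1.34860351,  0.4352609 ,  0.02496465,  1.57410092, -0.0116044 ,
        1.13397257, -0.07508969]), 'dq': array([-0.00131882, -0.00058299, -0.00011287,  0.00112681,  0.00306776,
        0.00015963, -0.00016703]), 'joint_efforts': array([ 1.85463236e-04, -6.67855167e+01,  9.84759182e-01, -3.14450705e+01,
       -6.05320581e-02,  4.27888229e-02,  2.03947584e-04]), 'position': array([0.1993985 , 0.59210185, 0.40391961]), 'ee_rot': array([-5.08007612e-01, -3.10012376e+00,  2.50083585e-03]), 'force': array([-0.60557826,  0.2303132 ,  0.69429783]), 'ft_torque': array([-0.00062813, -0.00098731, -0.03151943]), 'width': 1.0026242924867834}
side [[361.2, 0.0, 322.1], [0.0, 361.2, 197.5], [0.0, 0.0, 1.0]] [[0.9611, -0.13, 0.2439, 0.2787], [-0.2762, -0.4792, 0.8331, -0.922], [0.0085, -0.868, -0.4965, 0.6721], [0.0, 0.0, 0.0, 1.0]]
top [[372.3, 0.0, 316.2], [0.0, 372.3, 195.3], [0.0, 0.0, 1.0]] [[-0.0252, -0.9989, 0.04, 0.4657], [-0.9996, 0.0256, 0.0092, -0.0621], [-0.0102, -0.0397, -0.9992, 1.5154], [0.0, 0.0, 0.0, 1.0]]
```

View pics/side0.png

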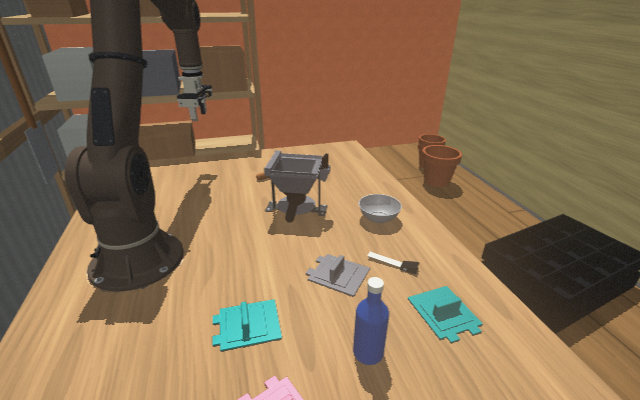

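View pics/top0.png

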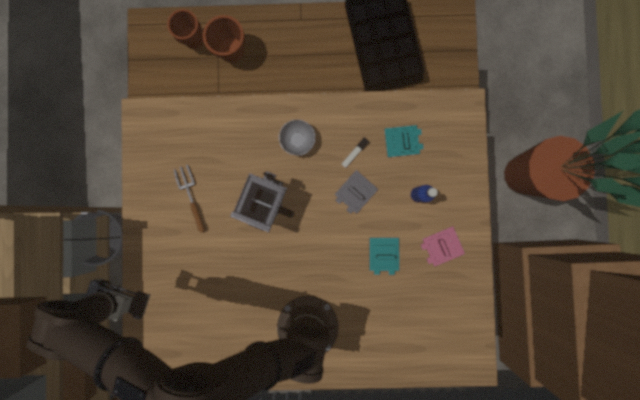

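The side view shows the grey lid at about (338,272), with the spreader at (295,180) and the bottle at (370,325). In the top view the lid is at (357,192) and the spreader at (262,203), with its knob side at about (270,178). I'll enlarge both.

Run:
```python
import cv2,numpy as np
t=cv2.imread("pics/top0.png");s=cv2.imread("pics/side0.png")
g=lambda im:np.clip(im.astype(float)*1.5,0,255).astype(np.uint8)
a=cv2.resize(g(t[165:240,220:310]),None,fx=8,fy=8,interpolation=cv2.INTER_CUBIC)
b=cv2.resize(g(t[165:220,325:390]),None,fx=10,fy=10,interpolation=cv2.INTER_CUBIC)
c=cv2.resize(s[145:220,250:340],None,fx=8,fy=8,interpolation=cv2.INTER_CUBIC)
d=cv2.resize(s[245:300,300:380],None,fx=10,fy=10,interpolation=cv2.INTER_CUBIC)
for n,i in zip("abcd",(a,b,c,d)): cv2.imwrite(f"pics/z_{n}.png",i)
```

```text
(no output)
```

View pics/z_a.png

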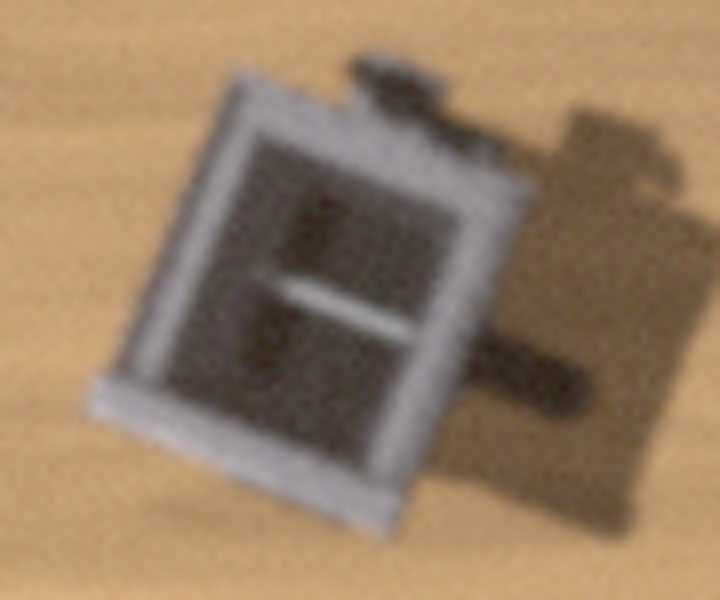

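View pics/z_b.png

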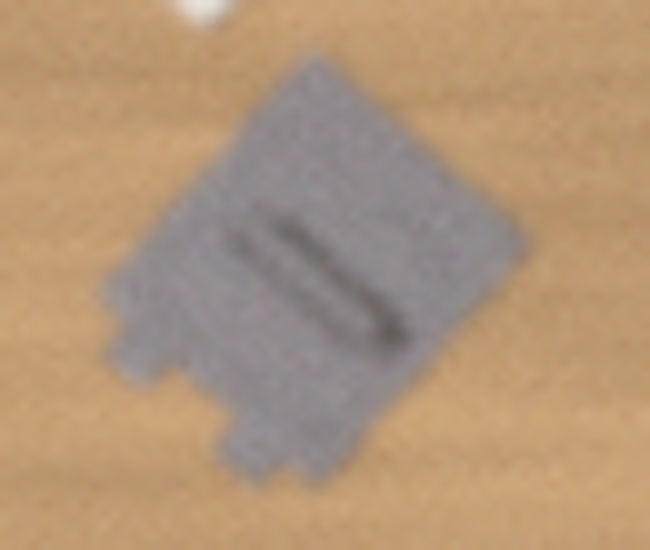

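View pics/z_c.png

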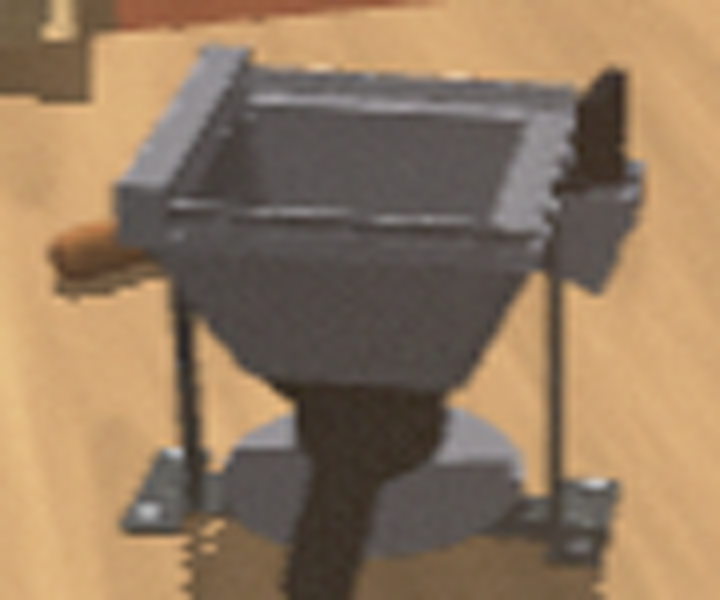

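View pics/z_d.png

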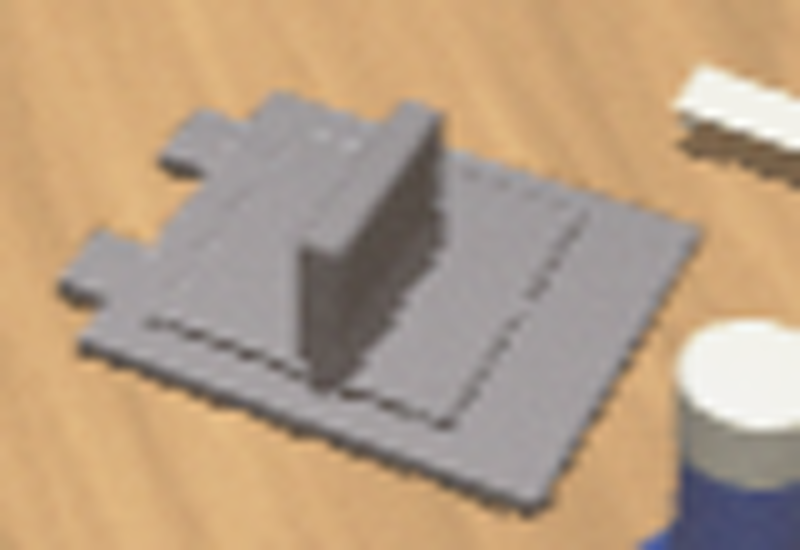

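```bash
cat > h.py <<'E'
from cell import arm
import cv2,numpy as np
from scipy.optimize import least_squares
C={n:arm.camera_info(n) for n in("side","top")}
def proj(n,P):
    c=C[n];T=np.linalg.inv(c["pose"]);p=P@T[:3,:3].T+T[:3,3];p=p@c["mtx"].T
    return p[:,:2]/p[:,2:]
def ray(n,uv,z):
    c=C[n];d=c["pose"][:3,:3]@np.linalg.solve(c["mtx"],np.array([uv[0],uv[1],1.]));o=c["pose"][:3,3]
    return o+d*(z-o[2])/d[2]
def fit(obs,z0,x0):  # obs: list (view,u,v,X,Y,Z mm local)
    def r(p):
        c,s=np.cos(p[2]),np.sin(p[2]);o=[]
        for n,u,v,X,Y,Z in obs:
            P=np.array([[p[0]+(c*X-s*Y)/1e3,p[1]+(s*X+c*Y)/1e3,z0+Z/1e3]]);o+=list(proj(n,P)[0]-[u,v])
        return np.array(o)
    q=least_squares(r,x0);return q.x,r(q.x).reshape(-1,2)
E
python3 - <<'E'
from h import *
def T(U,V,f,ox,oy):return (U+.5)/f-.5+ox,(V+.5)/f-.5+oy
lb=[(318,50,75,60,5),(530,245,75,-60,5),(108,290,-59,60,5),(325,487,-59,-60,5)]
ld=[(700,228,75,60,5),(540,500,75,-60,5),(80,340,-59,-60,5),(280,92,-59,60,5)]
O1=[("top",*T(a,b,10,325,165),*k) for a,b,*k in lb];O2=[("side",*T(a,b,10,300,245),*k) for a,b,*k in ld]
for O in(O1,O2,O1+O2):
    p,r=fit(O,0,[.48,-.2,-.7]);print("lid",p.round(4));print(r.round(1).tolist())
sa=[(90,410,-86,74,187),(385,540,-86,-74,187),(105,375,-64,74,187),(410,490,-64,-74,187),(238,72,83,74,179),(535,185,83,-74,179)]
sc=[(205,48,-86,74,187),(250,50,-64,74,187),(165,187,-64,-74,187),(118,185,-86,-74,187)]
O1=[("top",*T(a,b,8,220,165),*k) for a,b,*k in sa];O2=[("side",*T(a,b,8,250,145),*k) for a,b,*k in sc]
for O in(O1,O2,O1+O2):
    p,r=fit(O,0,[.45,.2,-.4]);print("spr",p.round(4));print(r.round(1).tolist())
for U,V,z in((605,70,.21),(625,70,.21),(560,187,.185),(618,187,.185)): print(ray("side",T(U,V,8,250,145),z).round(4))
for U,V,z in((365,60,.21),(440,90,.21),(420,110,.185),(490,150,.18)): print(ray("top",T(U,V,8,220,165),z).round(4))
E
```

```text
lid [ 0.5322 -0.2071 -0.7516]
[[0.0, -0.3], [1.1, -0.3], [-0.8, 0.3], [-0.3, 0.3]]
lid [ 0.532  -0.2064 -0.7476]
[[0.6, -0.2], [0.2, 0.6], [-0.3, -0.2], [-0.5, -0.5]]
lid [ 0.532  -0.2067 -0.7491]
[[-0.1, -0.3], [0.9, -0.3], [-0.9, 0.4], [-0.3, 0.3], [0.7, -0.1], [0.2, 0.7], [-0.3, -0.2], [-0.4, -0.5]]
spr [ 0.5007  0.1566 -0.4103]
[[-0.5, 0.6], [0.8, -0.1], [-0.1, -0.8], [0.1, 0.5], [-0.6, -0.7], [0.2, 0.5]]
spr [ 0.4999  0.1547 -0.4048]
[[-0.2, -0.5], [0.3, -0.4], [0.4, 0.4], [-0.5, 0.2]]
spr [ 0.5005  0.1564 -0.4079]
[[-0.5, 0.7], [1.0, -0.0], [0.0, -0.6], [0.2, 0.5], [-0.6, -0.6], [0.3, 0.5], [-0.1, -0.7], [0.4, -0.6], [0.5, 0.1], [-0.5, -0.1]]
[0.5961 0.1315 0.21  ]
[0.604  0.1294 0.21  ]
[0.5624 0.0791 0.185 ]
[0.5846 0.0731 0.185 ]
[0.6044 0.1274 0.21  ]
[0.5903 0.0946 0.21  ]
[0.5839 0.1068 0.185 ]
[0.5655 0.0763 0.18  ]
```

Both views agree to within about 2 mm:
- **Lid:** (0.532, -0.2065), yaw -0.749.
- **Spreader:** (0.5005, 0.156), yaw -0.407.

The tool can't be tilted, so I'll pinch the bar by its two ends, with the jaws along lid y. That leaves the lid free to pivot about y when I nudge it.

```bash
cat >> h.py <<'E'
from scipy.spatial.transform import Rotation as Ro
def go(*targets):
    "targets: (x,y,z of TCP world m, heading of tool y) -> shift mm in tool axes, twist"
    o=arm.observe();R=Ro.from_rotvec(o["ee_rot"]).as_matrix();h=np.arctan2(R[1,1],R[0,1])
    print("t",round(o["clock"],2),"pos",o["position"].round(4),"head",round(h,3),"down",R[:,2].round(3),"w",round(o["width"]*91.8,1),"F",o["force"].round(1),"q7",o["joints"][6].round(2))
    for t in targets:
        d=R.T@(np.array(t[:3])-o["position"])*1e3;tw=-(t[3]-h);print(t,"->",d.round(1),round(tw,3))
SP=np.array([.5005,.156]);YS=-.407
def sp(x,y,z): # seat frame mm -> TCP world with grasp pt there
    c,s=np.cos(YS),np.sin(YS);return (SP[0]+(c*x-s*y)/1e3,SP[1]+(s*x+c*y)/1e3,.170+z/1e3+.159)
E
python3 -c "
from h import *
go((.3,.2,.46,1.0),(.532,-.2065,.3,.822),(.532,-.2065,.191,.822))"
```

```text
t 0.1 pos [0.1994 0.5921 0.4041] head 1.246 down [-0.    -0.001 -1.   ] w 92.0 F [-0.4 -0.6 -0.6] q7 -0.08
(0.3, 0.2, 0.46, 1.0) -> [-220.5 -339.6  -55.5] 0.246
(0.532, -0.2065, 0.3, 0.822) -> [-570.1 -650.6  105. ] 0.424
(0.532, -0.2065, 0.191, 0.822) -> [-570.1 -650.4  214. ] 0.424
```

move_arm(steps=[[-30,-50,-55,0.03],[-60,-95,-55,0.06],[-95,-145,-55,0.1],[-130,-195,-55,0.13],[-165,-245,-55,0.17],[-200,-300,-55,0.2],[-235,-345,-55,0.25],[-285,-380,-55,0.28],[-335,-420,-55,0.31],[-385,-460,-55,0.35],[-435,-505,-40,0.38],[-485,-550,0,0.4],[-530,-600,40,0.424],[-570,-650,80,0.424],[-570,-650,105,0.424],[-570,-650,105,0.424],[-570,-650,105,0.424]])

```text
clock: 2.22
position: [0.532, -0.2056, 0.2994]
ee_rot: [-1.15, -2.922, 0.0]
force: [0.3, 0.7, 0.5]
width: 1.0
```

```bash
python3 -c "
from h import *
go((.532,-.2065,.3,.822),(.532,-.2065,.191,.822))"
```

```text
t 2.23 pos [ 0.532  -0.2056  0.2994] head 0.821 down [-0.001  0.    -1.   ] w 91.8 F [0.3 0.7 0.5] q7 1.48
(0.532, -0.2065, 0.3, 0.822) -> [-0.6 -0.7 -0.6] -0.001
(0.532, -0.2065, 0.191, 0.822) -> [ -0.7  -0.6 108.4] -0.001
```

move_arm(steps=[[-1,-1,40,0],[-1,-1,80,0],[-1,-1,100,0],[-1,-1,108,0],[-1,-1,108,0]])

```text
clock: 2.85
position: [0.5327, -0.2062, 0.1927]
ee_rot: [1.147, 2.924, 0.001]
force: [-0.9, 0.4, 0.7]
width: 1.0
```

move_arm(steps=[[0,0,0,0],[0,0,0,0],[0,0,0,0],[0,0,0,0],[0,0,0,0]], grip=60, grip_force=20)

```text
clock: 3.48
position: [0.5325, -0.2071, 0.1923]
ee_rot: [1.149, 2.923, 0.001]
force: [-0.8, 0.8, 5.5]
width: 0.764
```

```bash
python3 -c "
from h import *
go((.532,-.2065,.3,.822))
cv2.imwrite('pics/side1.png',cv2.resize(arm.get_image('side')[180:330,240:440,::-1],None,fx=4,fy=4))"
```

```text
t 3.48 pos [ 0.5325 -0.2071  0.1923] head 0.822 down [ 0.001  0.    -1.   ] w 70.1 F [-0.8  0.8  5.5] q7 1.59
(0.532, -0.2065, 0.3, 0.822) -> [   0.7    0.2 -107.7] -0.0
```

View pics/side1.png

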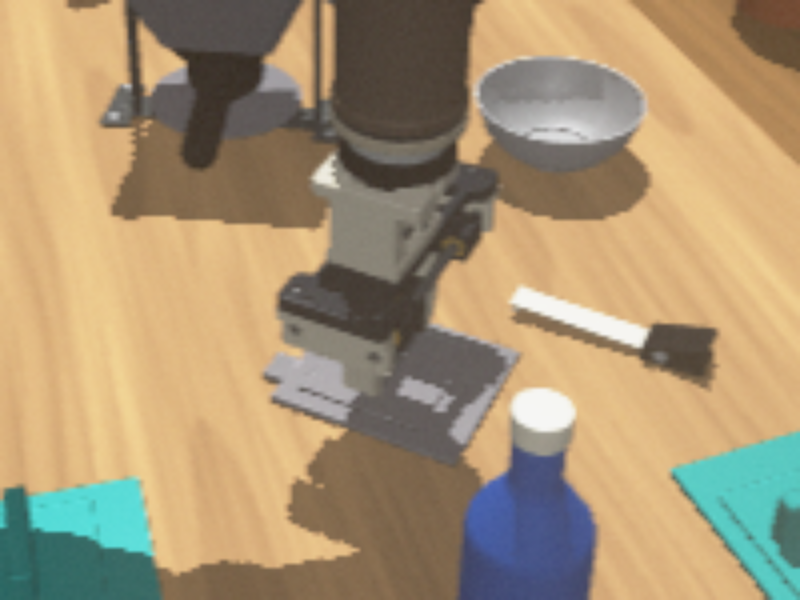

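The bar is held at 70.1 mm, with the grasp 33 mm above the underside. I'll lift it and carry it behind the hood, to tilt it against the hood's back edge.

```bash
python3 -c "
from h import *
H=1.164
p=sp(-135,0,70);print(p)
go((.5325,-.2071,.45,.822),(*p[:2],.45,H),(*p,H))"
```

```text
(np.float64(0.3765278095345616), np.float64(0.20944058374682187), 0.399)
t 3.52 pos [ 0.5325 -0.2071  0.1923] head 0.822 down [ 0.001  0.    -1.   ] w 69.7 F [-0.2  1.4  6.8] q7 1.59
(0.5325, -0.2071, 0.45, 0.822) -> [-2.000e-01  2.000e-01 -2.577e+02] -0.0
(np.float64(0.3765278095345616), np.float64(0.20944058374682187), 0.45, 1.164) -> [ 397.7  199.1 -257.7] -0.342
(np.float64(0.3765278095345616), np.float64(0.20944058374682187), 0.399, 1.164) -> [ 397.7  199.1 -206.7] -0.342
```

move_arm(steps=[[0,0,-15,0],[0,0,-50,0],[0,0,-95,0],[0,0,-140,0],[0,0,-185,0],[0,0,-230,0],[0,0,-258,0],[20,10,-258,-0.02],[55,28,-258,-0.05],[95,48,-258,-0.08],[135,68,-258,-0.12],[175,88,-258,-0.15],[215,108,-258,-0.19],[255,128,-258,-0.22],[295,148,-258,-0.26],[335,168,-258,-0.29],[370,185,-258,-0.32],[398,199,-258,-0.342],[398,199,-258,-0.342],[398,199,-258,-0.342]])

```text
clock: 6.02
position: [0.3764, 0.2087, 0.45]
ee_rot: [0.636, 3.076, -0.0]
force: [-0.1, -0.2, -0.9]
width: 0.761
```

```bash
python3 -c "
from h import *
H=1.164
go((*sp(-135,0,52),H),(*sp(-135,0,36),H))
cv2.imwrite('pics/side2.png',cv2.resize(arm.get_image('side')[80:230,180:380,::-1],None,fx=4,fy=4))"
```

```text
t 6.03 pos [0.3764 0.2087 0.45  ] head 1.163 down [ 0. -0. -1.] w 69.8 F [-0.1 -0.2 -0.9] q7 0.57
(np.float64(0.3765278095345616), np.float64(0.20944058374682187), 0.381, 1.164) -> [ 0.2  0.7 69. ] -0.001
(np.float64(0.3765278095345616), np.float64(0.20944058374682187), 0.365, 1.164) -> [ 0.2  0.7 85. ] -0.001
```

View pics/side2.png

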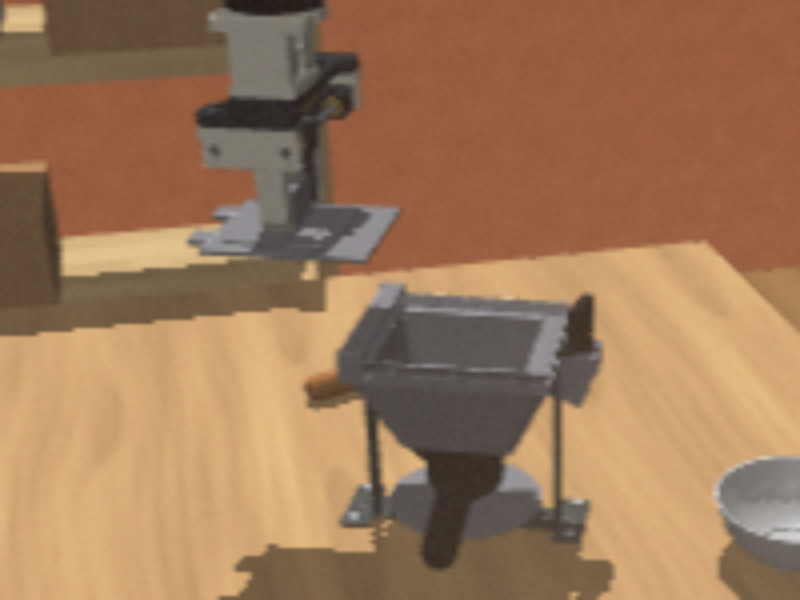

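The lid hangs level behind and above the hood. I'll lower it onto the hood edge to tilt it.

move_arm(steps=[[0,0,25,0],[0,0,50,0],[0,0,62,0],[0,0,67,0],[0,0,70,0],[0,0,73,0],[0,0,76,0],[0,0,79,0],[0,0,82,0],[0,0,85,0],[0,0,85,0]])

```text
clock: 7.45
position: [0.3757, 0.2104, 0.365]
ee_rot: [-0.633, -3.076, -0.002]
force: [-3.6, 2.2, 2.2]
width: 0.761
```

```bash
python3 -c "
from h import *
H=1.164
go((*sp(-135,0,36),H),(*sp(-135,0,120),H))
cv2.imwrite('pics/side3.png',cv2.resize(arm.get_image('side')[80:230,180:380,::-1],None,fx=4,fy=4))"
```

```text
t 7.45 pos [0.3757 0.2104 0.365 ] head 1.165 down [-0.001  0.001 -1.   ] w 69.9 F [-3.6  2.2  2.2] q7 0.63
(np.float64(0.3765278095345616), np.float64(0.20944058374682187), 0.365, 1.164) -> [-1.2 -0.5  0. ] 0.001
(np.float64(0.3765278095345616), np.float64(0.20944058374682187), 0.44900000000000007, 1.164) -> [ -1.1  -0.5 -84. ] 0.001
```

View pics/side3.png

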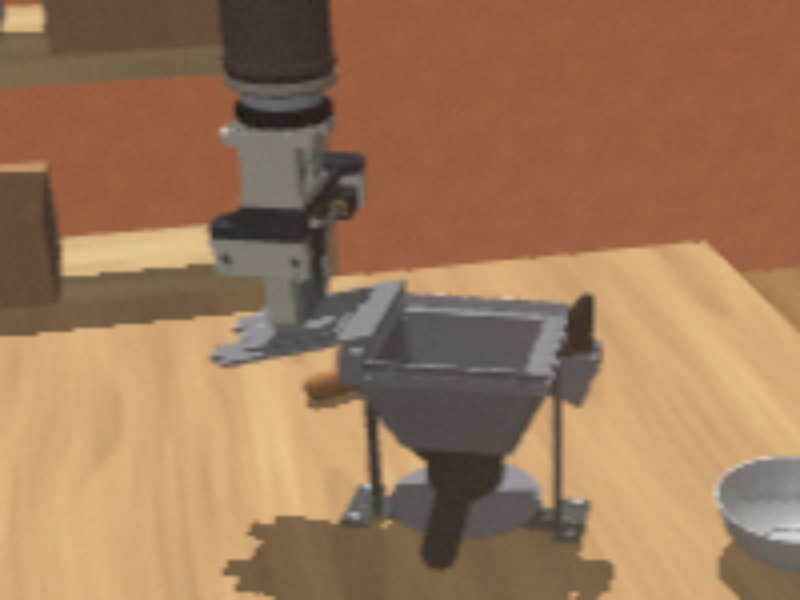

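The tabs are now down and the front is up. Next I lift it clear and move above the opening.

move_arm(steps=[[0,0,-10,0],[0,0,-40,0],[0,0,-80,0],[0,0,-110,0],[0,0,-110,0],[0,0,-110,0]], grip_force=35)

```text
clock: 8.25
position: [0.3761, 0.2094, 0.4744]
ee_rot: [-0.635, -3.077, 0.0]
force: [-0.4, -0.5, -2.1]
width: 0.76
```

```bash
python3 -c "
from h import *
H=1.164
go((*sp(8,0,140),H),(*sp(8,0,110),H))
im=arm.get_image('side')
cv2.imwrite('pics/side4.png',cv2.resize(im[60:210,180:380,::-1],None,fx=4,fy=4))"
```

```text
t 8.25 pos [0.3761 0.2094 0.4744] head 1.164 down [-0. -0. -1.] w 69.8 F [-0.4 -0.5 -2.1] q7 0.56
(np.float64(0.5078465001757296), np.float64(0.15283315059278094), 0.4690000000000001, 1.164) -> [-143.4    0.2    5.4] -0.0
(np.float64(0.5078465001757296), np.float64(0.15283315059278094), 0.43900000000000006, 1.164) -> [-143.4    0.2   35.4] -0.0
```

View pics/side4.png

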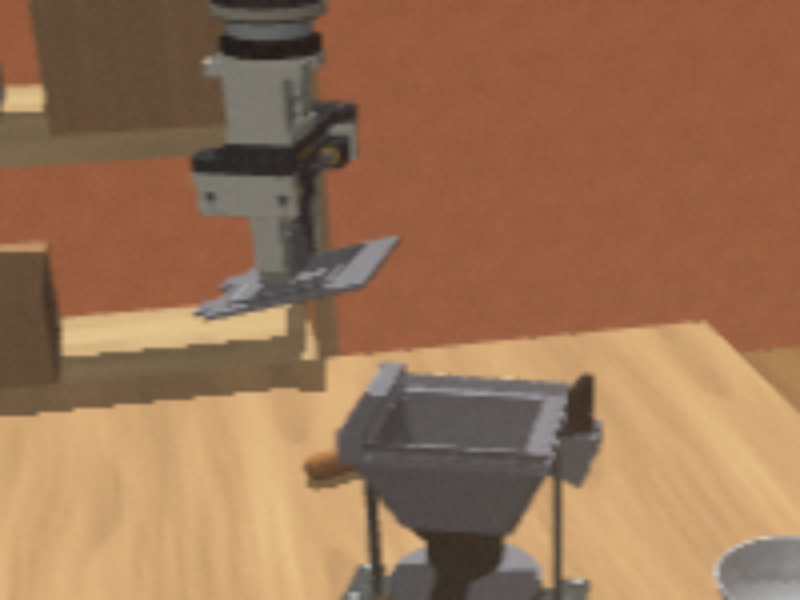

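```bash
cat >> h.py <<'E'
def tilt(obs,h0=33,yaw=YS,free=2):
    "obs (view,u,v,X,Y,Z) lid mm -> theta, lid local offset dx,dz(h) of pivot"
    o=arm.observe();P=o["position"]-[0,0,.159]
    c,s=np.cos(yaw),np.sin(yaw);Rz=np.array([[c,-s,0],[s,c,0],[0,0,1]])
    def r(p):
        ct,st=np.cos(p[0]),np.sin(p[0]);Rt=np.array([[ct,0,-st],[0,1,0],[st,0,ct]])
        L=np.array([k[3:] for k in obs],float)-[p[1] if free>1 else 0,0,h0]
        W=P+(L@Rt.T@Rz.T)/1e3
        return np.concatenate([proj(k[0],W[i:i+1])[0]-k[1:3] for i,k in enumerate(obs)])
    q=least_squares(r,[.3,0.]);return q.x,r(q.x).reshape(-1,2)
E
python3 -c "
from h import *
T=lambda U,V:((U+.5)/4-.5+180,(V+.5)/4-.5+60)
ob=[('side',*T(358,290),75,-60,0),('side',*T(401,237),75,60,5),('side',*T(207,319),-75,-42.5,0)]
print(tilt(ob))"
```

```text
(array([0.27596418, 4.1802221 ]), array([[ 2.17184209, -0.58968595],
       [-0.04816957, -0.92123889],
       [-2.56996571,  0.38878581]]))
```

```bash
python3 -c "
from h import *
T=lambda U,V:((U+.5)/4-.5+180,(V+.5)/4-.5+60)
ob=[('side',*T(358,290),75,-60,0),('side',*T(401,237),75,60,5),('side',*T(207,319),-59,-60,0)]
print(tilt(ob))
ob[2]=('side',*T(207,319),-59,-60,0);ob.append(('side',*T(196,312),-75,-42.5,3))
print(tilt(ob))"
```

```text
(array([0.24418617, 5.78726984]), array([[ 1.58454558,  0.27549907],
       [-0.5523068 , -0.1208914 ],
       [-0.93284226,  0.87304998]]))
(array([0.24113395, 4.61520134]), array([[ 1.93629354,  0.27794971],
       [-0.2250265 , -0.12113052],
       [-0.64103411,  0.7536118 ],
       [-0.92127241,  0.53090984]]))
```

```bash
python3 -c "
from h import *
im=arm.get_image('side');t=arm.get_image('top')
cv2.imwrite('pics/s5.png',cv2.resize(im[110:150,222:290,::-1],None,fx=11,fy=11,interpolation=cv2.INTER_CUBIC))
P=arm.observe()['position'];print(proj('top',np.array([P-[0,0,.19]])))
"
```

```text
[[238.43894214 239.34297987]]
```

View pics/s5.png

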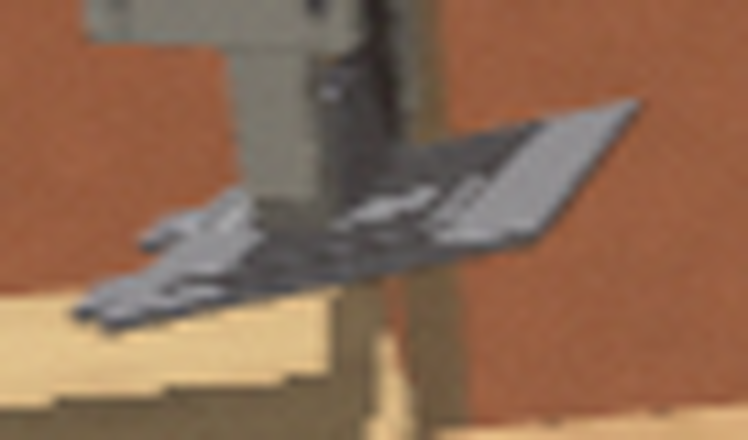

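```bash
python3 -c "
from h import *
T=lambda U,V:((U+.5)/11-.5+222,(V+.5)/11-.5+110)
ob=[('side',*T(a,b),*k) for a,b,k in [(640,98,(75,60,5)),(535,245,(75,-60,0)),(110,333,(-59,-60,0)),(75,318,(-75,-42.5,0)),(145,248,(-75,17.5,0))]]
for y in(-.407,-.45,-.36):print(y,tilt(ob,yaw=y))
for y in(-.407,-.38):print(y,tilt(ob,yaw=y,free=1))"
```

```text
-0.407 (array([0.24177507, 3.94135515]), array([[ 0.11471906,  0.28462911],
       [ 1.09009395,  0.56880637],
       [-0.59776115,  0.32085883],
       [-0.11765243,  0.60352654],
       [-0.10301094,  0.5615734 ]]))
-0.45 (array([0.25385543, 3.79907498]), array([[ 0.69350916,  0.34854609],
       [ 0.04400048,  0.58632289],
       [-0.88403277,  0.20964835],
       [-0.0659661 ,  0.49408806],
       [ 0.67844578,  0.51887727]]))
-0.36 (array([0.2275777, 4.0614852]), array([[-0.56785258,  0.24506999],
       [ 2.18487628,  0.55594307],
       [-0.245912  ,  0.41591451],
       [-0.13304195,  0.69753036],
       [-0.93440605,  0.59607498]]))
-0.407 (array([0.22247543, 0.        ]), array([[ 1.20187921,  0.5108908 ],
       [ 2.24731208,  0.82262211],
       [ 0.24743124, -0.21029538],
       [ 0.67760588, -0.01183695],
       [ 0.66520076, -0.03459041]]))
-0.38 (array([0.21356392, 0.        ]), array([[ 0.83835682,  0.49968148],
       [ 2.90637153,  0.83000261],
       [ 0.46779094, -0.17298602],
       [ 0.6854346 ,  0.02070378],
       [ 0.20469237, -0.03661853]]))
```

move_arm(steps=[[-20,0,0,0],[-50,0,0,0],[-85,0,0,0],[-115,0,0,0],[-137,0,0,0],[-146,0,10,0],[-146,0,35,0],[-146,0,60,0],[-146,0,69,0],[-146,0,69,0],[-146,0,69,0]])

```text
clock: 9.78
position: [0.5105, 0.1521, 0.4065]
ee_rot: [0.634, 3.076, 0.001]
force: [-0.5, 0.1, -2.4]
width: 0.756
```

```bash
python3 -c "
from h import *
H=1.164
go((*sp(10.6,0,76),H),(*sp(10.6,0,55),H))
im=arm.get_image('side')
cv2.imwrite('pics/side6.png',cv2.resize(im[130:190,260:340,::-1],None,fx=10,fy=10,interpolation=cv2.INTER_CUBIC))"
```

```text
t 9.78 pos [0.5105 0.1521 0.4065] head 1.164 down [ 0.001  0.001 -1.   ] w 69.4 F [-0.5  0.1 -2.4] q7 0.96
(np.float64(0.5102341127328418), np.float64(0.15180392453543473), 0.405, 1.164) -> [ 0.1 -0.3  1.5] 0.0
(np.float64(0.5102341127328418), np.float64(0.15180392453543473), 0.384, 1.164) -> [ 0.1 -0.3 22.5] 0.0
```

View pics/side6.png

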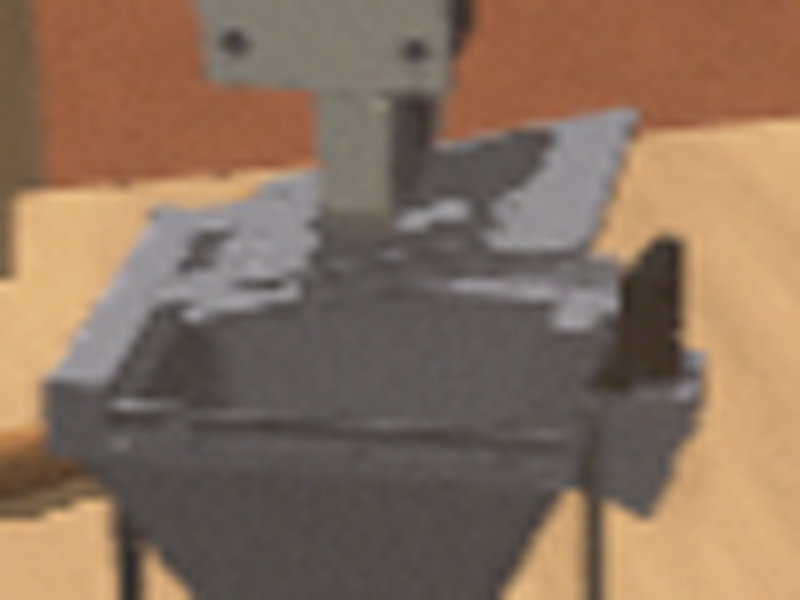

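```bash
python3 -c "
from h import *
T=lambda U,V:((U+.5)/10-.5+260,(V+.5)/10-.5+130)
ob=[('side',*T(a,b),*k) for a,b,k in [(640,107,(75,60,5)),(585,254,(75,-60,0)),(190,322,(-59,-60,0)),(160,305,(-75,-42.5,0))]]
print(tilt(ob))
# predicted image of lip free lower edge ends in crop px
c,s=np.cos(YS),np.sin(YS)
for x,y,z in[(-64,74,17),(-64,-74,17),(-64,-42,17),(-64,-42,13),(-58,-42,25)]:
  p=sp(x,y,z);print((proj('side',np.array([[p[0],p[1],p[2]-.159]]))[0]-[260,130])*10+4.5)
"
```

```text
(array([0.23343762, 3.44323947]), array([[ 0.18527196,  0.24776315],
       [ 1.24357202,  0.95210259],
       [-0.27586562,  0.8449634 ],
       [-0.70871314,  1.0818561 ]]))
[217.12074888 207.44453571]
[111.62907596 385.76346575]
[136.39719624 343.8964199 ]
[137.12451481 355.22918826]
[153.21579595 322.23254161]
```

move_arm(steps=[[0,0,8,0],[0,0,15,0],[0,0,19,0],[0,0,22,0],[0,0,24,0],[0,0,24,0]])

```text
clock: 10.58
position: [0.5103, 0.1519, 0.3817]
ee_rot: [-0.635, -3.077, 0.0]
force: [0.1, 0.4, -1.3]
width: 0.761
```

```bash
python3 -c "
from h import *
H=1.164
go((*sp(-5,0,50),H))
im=arm.get_image('side')
cv2.imwrite('pics/side7.png',cv2.resize(im[130:190,260:340,::-1],None,fx=10,fy=10,interpolation=cv2.INTER_CUBIC))"
```

```text
t 10.57 pos [0.5103 0.1519 0.3817] head 1.164 down [-0. -0. -1.] w 69.8 F [ 0.1  0.4 -1.3] q7 0.97
(np.float64(0.4959084373901689), np.float64(0.1579792808795119), 0.379, 1.164) -> [15.6 -0.1  2.7] -0.0
```

View pics/side7.png

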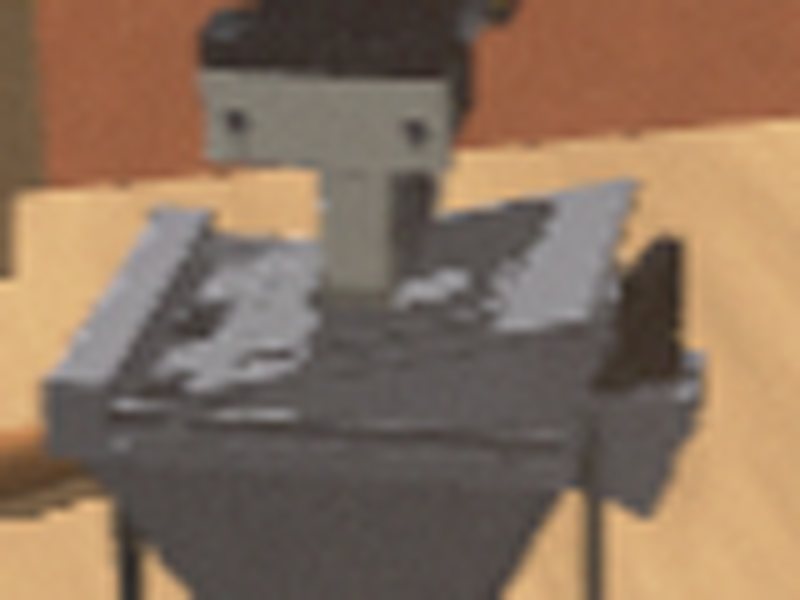

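The tabs sit inside the hopper in front of the lip and nothing is touching yet. Now I slide them back under the lip.

move_arm(steps=[[2,0,2,0],[5,0,2,0],[8,0,2,0],[11,0,2,0],[13,0,2,0],[13,0,2,0]])

```text
clock: 11.38
position: [0.4981, 0.1572, 0.3797]
ee_rot: [-0.634, -3.077, -0.0]
force: [-1.5, 0.5, -2.0]
width: 0.759
```

```bash
python3 -c "
from h import *
H=1.164
go((*sp(-5,0,50),H))
im=arm.get_image('side')
cv2.imwrite('pics/side8.png',cv2.resize(im[130:190,260:340,::-1],None,fx=10,fy=10,interpolation=cv2.INTER_CUBIC))"
```

```text
t 11.38 pos [0.4981 0.1572 0.3797] head 1.164 down [-0.  0. -1.] w 69.6 F [-1.5  0.5 -2. ] q7 0.95
(np.float64(0.4959084373901689), np.float64(0.1579792808795119), 0.379, 1.164) -> [ 2.3 -0.2  0.7] 0.0
```

View pics/side8.png

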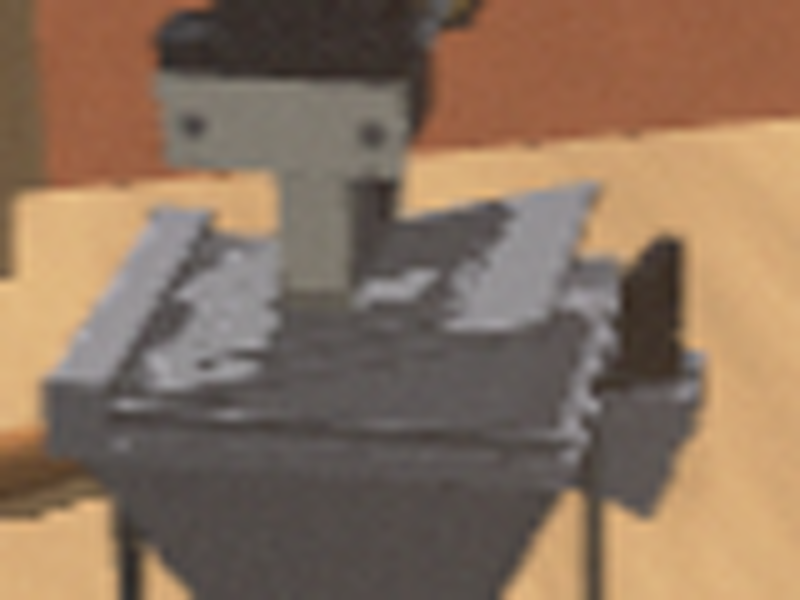

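The tabs are under the lip, and the front edge is still raised. Next I swing it down along the arc.

move_arm(steps=[[0,0,1,0],[-1,0,4,0],[-2,0,6,0],[-3,0,8,0],[-3,0,10,0],[-4,0,12,0],[-5,0,14,0],[-6,0,16,0],[-6,0,17,0],[-6,0,17,0]], grip_force=20)

```text
clock: 12.68
position: [0.5038, 0.1548, 0.3634]
ee_rot: [-0.634, -3.077, -0.001]
force: [-0.5, -1.0, 12.0]
width: 0.759
```

```bash
python3 -c "
from h import *
H=1.164
go((*sp(4,0,33),H))
im=arm.get_image('side')
cv2.imwrite('pics/side9.png',cv2.resize(im[130:190,260:340,::-1],None,fx=10,fy=10,interpolation=cv2.INTER_CUBIC))"
```

```text
t 12.68 pos [0.5038 0.1548 0.3634] head 1.164 down [-0.     0.001 -1.   ] w 69.7 F [-0.5 -1.  12. ] q7 0.97
(np.float64(0.5041732500878647), np.float64(0.15441657529639047), 0.362, 1.164) -> [-0.5 -0.2  1.4] 0.0
```

View pics/side9.png

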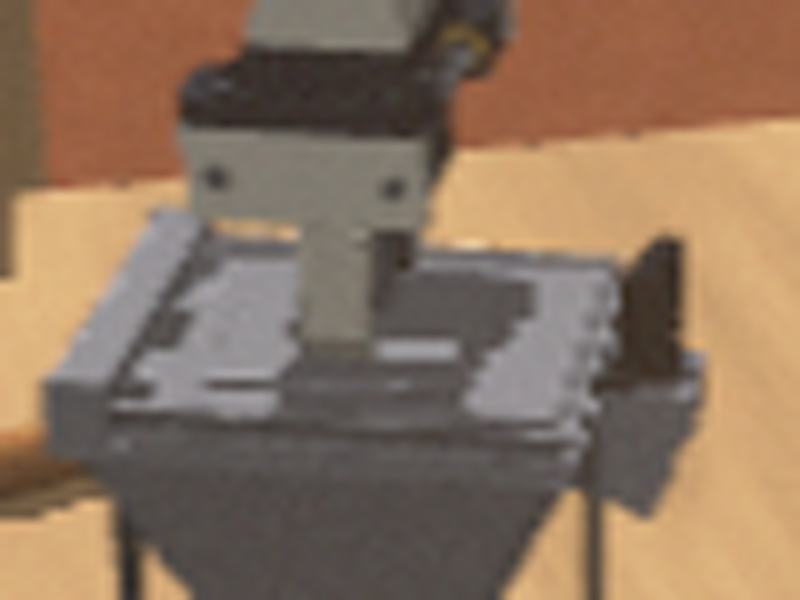

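It looks seated, with 12 N of reaction. I'll release it, rise, and check.

move_arm(steps=[[0,0,0,0],[0,0,0,0],[0,0,0,0],[0,0,-10,0],[0,0,-40,0],[0,0,-60,0],[0,0,-60,0]], grip=91.8)

```text
clock: 13.6
position: [0.5043, 0.1547, 0.4246]
ee_rot: [0.634, 3.074, 0.003]
force: [0.3, 0.6, -0.8]
width: 1.001
```

```bash
python3 -c "
from h import *
H=1.164
go((*sp(0,0,33),H))
im=arm.get_image('side');t=arm.get_image('top')
cv2.imwrite('pics/side10.png',cv2.resize(im[130:190,260:340,::-1],None,fx=10,fy=10,interpolation=cv2.INTER_CUBIC))
cv2.imwrite('pics/top10.png',np.clip(1.5*cv2.resize(t[165:240,220:310,::-1],None,fx=8,fy=8,interpolation=cv2.INTER_CUBIC),0,255))"
```

```text
t 13.6 pos [0.5043 0.1547 0.4246] head 1.164 down [ 0.003  0.002 -1.   ] w 91.9 F [ 0.3  0.6 -0.8] q7 0.93
(np.float64(0.5005), np.float64(0.156), 0.362, 1.164) -> [ 4.2 -0.5 62.5] -0.0[ WARN:0@2.536] global loadsave.cpp:1063 imwrite_ Unsupported depth image for selected encoder is fallbacked to CV_8U.
```

View pics/side10.png

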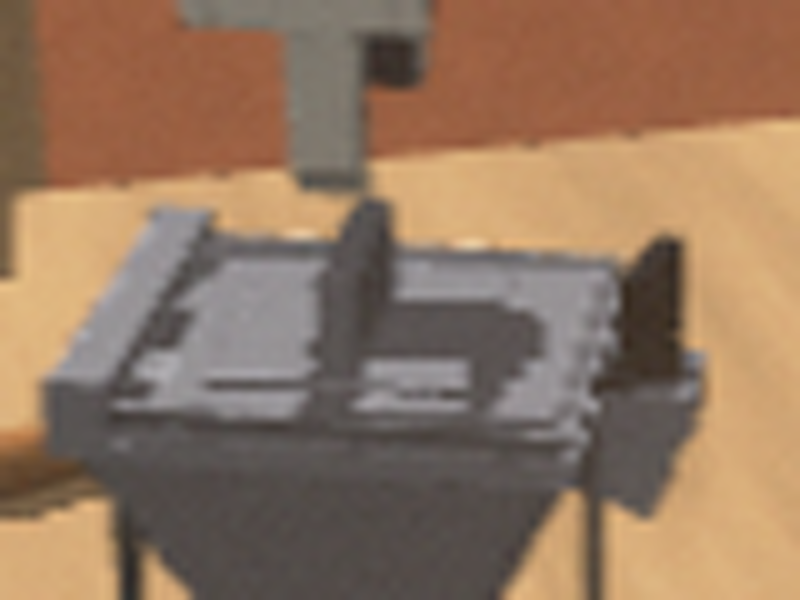

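View pics/top10.png

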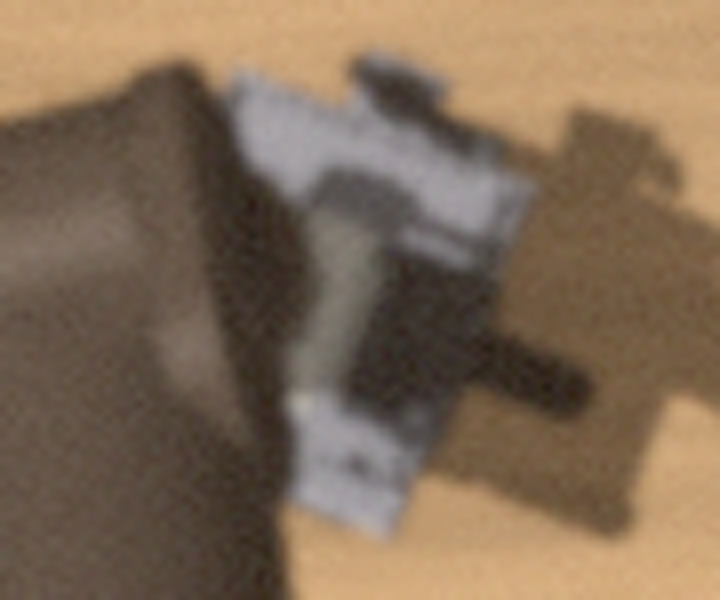

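The lid lies under the lip with its bar upright. I'll press its front edge with closed fingertips and check the contact height there, where the plate top should be 5 mm above the ledge.

```bash
python3 -c "
from h import *
H=1.164
go((*sp(62,0,93),H),(*sp(62,0,30),H),(*sp(62,0,24),H))"
```

```text
t 13.7 pos [0.5037 0.1547 0.4226] head 1.164 down [ 0.  0. -1.] w 91.7 F [-0.5  0.8 -0.8] q7 0.93
(np.float64(0.557435376361905), np.float64(0.13145691709405216), 0.42200000000000004, 1.164) -> [-58.6  -0.1   0.6] 0.0
(np.float64(0.557435376361905), np.float64(0.13145691709405216), 0.359, 1.164) -> [-58.6  -0.1  63.6] 0.0
(np.float64(0.557435376361905), np.float64(0.13145691709405216), 0.353, 1.164) -> [-58.6  -0.1  69.6] 0.0
```

move_arm(steps=[[-30,0,0,0],[-58,0,0,0],[-58,0,20,0],[-58,0,45,0],[-58,0,58,0],[-58,0,64,0],[-58,0,64,0]], grip=0)

```text
clock: 14.58
position: [0.5573, 0.1318, 0.3589]
ee_rot: [0.635, 3.077, 0.0]
force: [-0.5, 0.6, 0.6]
width: 0.287
```

move_arm(steps=[[0,0,2,0],[0,0,4,0],[0,0,5,0],[0,0,5,0]])

```text
clock: 15.08
position: [0.557, 0.1318, 0.3537]
ee_rot: [-0.635, -3.077, 0.0]
force: [0.4, -0.1, 0.4]
width: 0.006
```

move_arm(steps=[[0,0,1,0],[0,0,2,0],[0,0,2,0],[0,0,2,0]])

```text
clock: 15.58
position: [0.557, 0.1316, 0.3532]
ee_rot: [0.635, 3.077, 0.002]
force: [-6.8, -0.7, 18.0]
width: 0.008
```

The tips met the lid front at z = 0.175, which is 5.2 mm above the ledge, so the front is flush. Now I raise the arm and look at the knob.

move_arm(steps=[[0,0,-15,0],[0,0,-60,0],[0,0,-110,-0.18],[60,0,-130,-0.36],[110,0,-130,-0.54],[110,0,-130,-0.72],[110,0,-130,-0.9],[110,0,-130,-1.08],[110,0,-130,-1.26],[110,0,-130,-1.42],[110,0,-130,-1.42]], grip=60)

```text
clock: 16.95
position: [0.4562, 0.175, 0.4821]
ee_rot: [-1.522, 2.748, -0.0]
force: [-0.2, -0.2, -0.9]
width: 0.653
```

```bash
python3 -c "
from h import *
go()
im=arm.get_image('side');t=arm.get_image('top')
cv2.imwrite('pics/side11.png',cv2.resize(im[130:190,260:340,::-1],None,fx=10,fy=10,interpolation=cv2.INTER_CUBIC))
cv2.imwrite('pics/top11.png',cv2.convertScaleAbs(cv2.resize(t[165:215,235:300,::-1],None,fx=12,fy=12,interpolation=cv2.INTER_CUBIC),alpha=1.6))"
```

```text
t 16.95 pos [0.4562 0.175  0.4821] head 2.582 down [ 0.  0. -1.] w 59.9 F [-0.2 -0.2 -0.9] q7 2.16
```

View pics/side11.png

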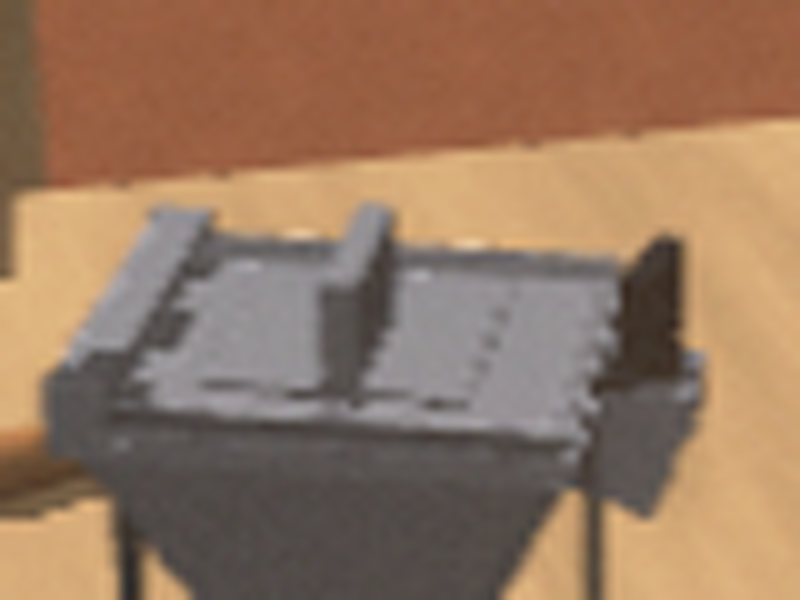

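View pics/top11.png

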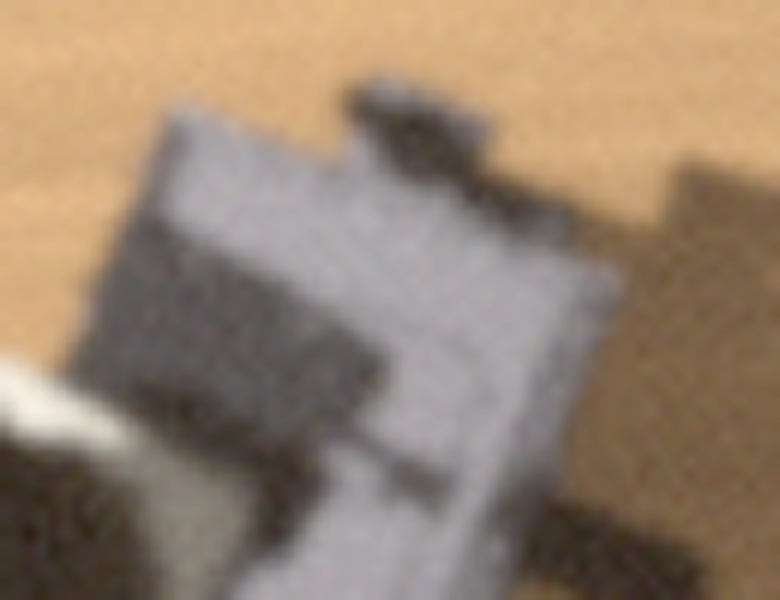

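The lid is home and flush: the bar is upright and the tabs are under the lip. The knob starts at about 0.15 rad, with the wing running from (360,95) to the toe at (565,220) in the crop. Next I pinch the wing.

```bash
python3 -c "
from h import *
go((*sp(100,0,90),2.585),(*sp(100,0,34),2.585))"
```

```text
t 17.05 pos [0.4561 0.1751 0.4819] head 2.58 down [ 0.  0. -1.] w 60.0 F [ 0.3 -0.6 -0.3] q7 2.16
(np.float64(0.592331252196621), np.float64(0.11641438240976157), 0.41900000000000004, 2.585) -> [ -22.8 -146.6   62.9] -0.005
(np.float64(0.592331252196621), np.float64(0.11641438240976157), 0.363, 2.585) -> [ -22.8 -146.6  118.9] -0.005
```

move_arm(steps=[[-5,-30,0,0],[-11,-70,0,0],[-17,-110,10,0],[-23,-147,35,0],[-23,-147,63,0],[-23,-147,90,0],[-23,-147,110,0],[-23,-147,119,0],[-23,-147,119,0]])

```text
clock: 18.18
position: [0.593, 0.1171, 0.3626]
ee_rot: [1.522, -2.747, -0.0]
force: [-0.5, 0.5, 0.1]
width: 0.659
```

```bash
python3 -c "
from h import *
go((*sp(100,0,34),2.585))
im=arm.get_image('side')
cv2.imwrite('pics/side12.png',cv2.resize(im[120:195,260:360,::-1],None,fx=8,fy=8,interpolation=cv2.INTER_CUBIC))"
```

```text
t 18.18 pos [0.593  0.1171 0.3626] head 2.583 down [-0.001 -0.    -1.   ] w 60.5 F [-0.5  0.5  0.1] q7 2.47
(np.float64(0.592331252196621), np.float64(0.11641438240976157), 0.363, 2.585) -> [ 0.9  0.2 -0.4] -0.002
```

View pics/side12.png

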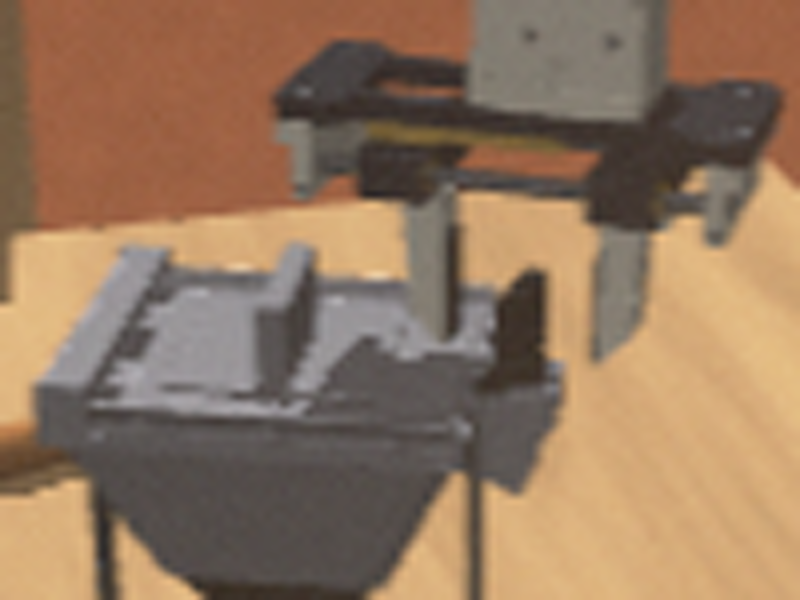

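The wing is between the fingers, so I close gently.

move_arm(steps=[[0,0,0,0],[0,0,0,0],[0,0,0,0],[0,0,0,0],[0,0,0,0],[0,0,0,0]], grip=5, grip_force=12)

```text
clock: 18.98
position: [0.5915, 0.1177, 0.3626]
ee_rot: [1.524, -2.744, -0.005]
force: [-8.9, 2.0, 6.6]
width: 0.135
```

move_arm(steps=[[0,2,0,0],[0,2,0,0.15],[0,2,0,0.3],[0,2,0,0.45],[0,2,0,0.6],[0,2,0,0.75],[0,2,0,0.9],[0,2,0,1.05],[0,2,0,1.2],[0,2,0,1.32],[0,2,0,1.42],[0,2,0,1.42],[0,2,0,1.42]])

```text
clock: 20.6
position: [0.5906, 0.1192, 0.3626]
ee_rot: [-0.632, -3.075, -0.002]
force: [-4.9, 4.5, 3.6]
width: 0.132
```

```bash
python3 -c "
from h import *
go((*sp(100,0,34),1.164));print(arm.observe()['ft_torque'])
im=arm.get_image('side');t=arm.get_image('top')
cv2.imwrite('pics/side13.png',cv2.resize(im[120:195,260:360,::-1],None,fx=8,fy=8,interpolation=cv2.INTER_CUBIC))"
```

```text
t 20.6 pos [0.5906 0.1192 0.3626] head 1.165 down [-0.002  0.002 -1.   ] w 12.1 F [-4.9  4.5  3.6] q7 1.24
(np.float64(0.592331252196621), np.float64(0.11641438240976157), 0.363, 1.164) -> [-2.7 -1.9 -0.4] 0.001
[ 0.77623028  1.23021788 -0.08033324]
```

View pics/side13.png

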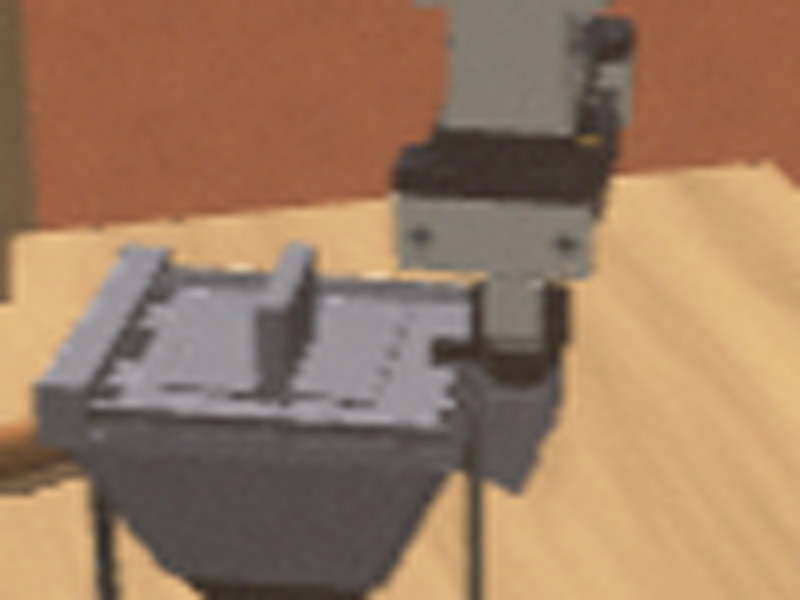

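The toe at crop (450,350) lies across the lid's front edge, and the tool heading of 1.165 puts the latch at about 1.57. I release and retreat.

move_arm(steps=[[0,0,0,0],[0,0,0,0],[0,0,0,0],[0,0,0,0],[0,0,-20,0],[0,0,-60,0],[0,0,-110,0],[60,0,-120,0],[120,0,-120,0],[180,0,-120,0],[180,0,-120,0],[180,0,-120,0]], grip=60)

```text
clock: 22.2
position: [0.4262, 0.1891, 0.4831]
ee_rot: [0.634, 3.076, 0.002]
force: [0.6, -0.6, 0.6]
width: 0.655
```

```bash
python3 -c "
from h import *
go()
im=arm.get_image('side');t=arm.get_image('top')
cv2.imwrite('pics/side14.png',cv2.resize(im[120:195,260:360,::-1],None,fx=8,fy=8,interpolation=cv2.INTER_CUBIC))
cv2.imwrite('pics/top14.png',cv2.convertScaleAbs(cv2.resize(t[165:240,220:310,::-1],None,fx=8,fy=8,interpolation=cv2.INTER_CUBIC),alpha=1.6))
cv2.imwrite('pics/top15.png',t[:,:,::-1])"
```

```text
t 22.2 pos [0.4262 0.1891 0.4831] head 1.165 down [ 0.001  0.001 -1.   ] w 60.2 F [ 0.6 -0.6  0.6] q7 0.75
```

View pics/side14.png

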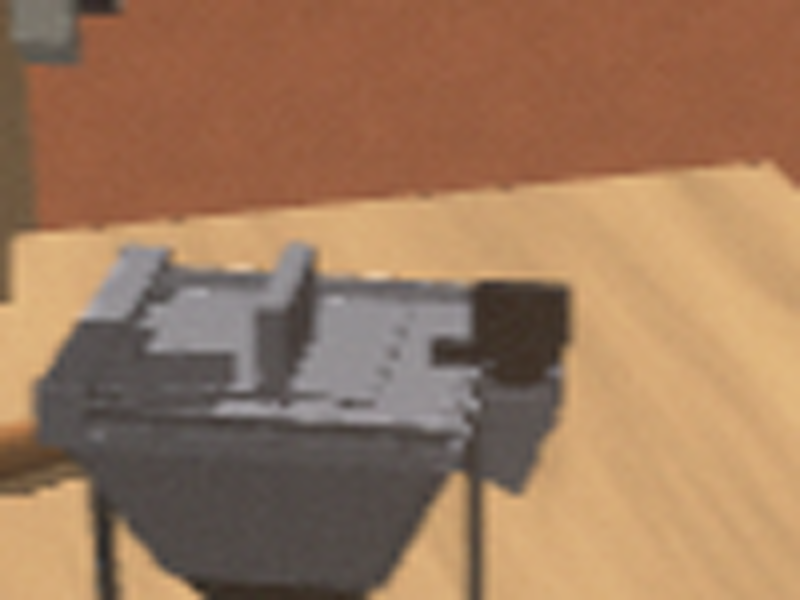

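View pics/top14.png

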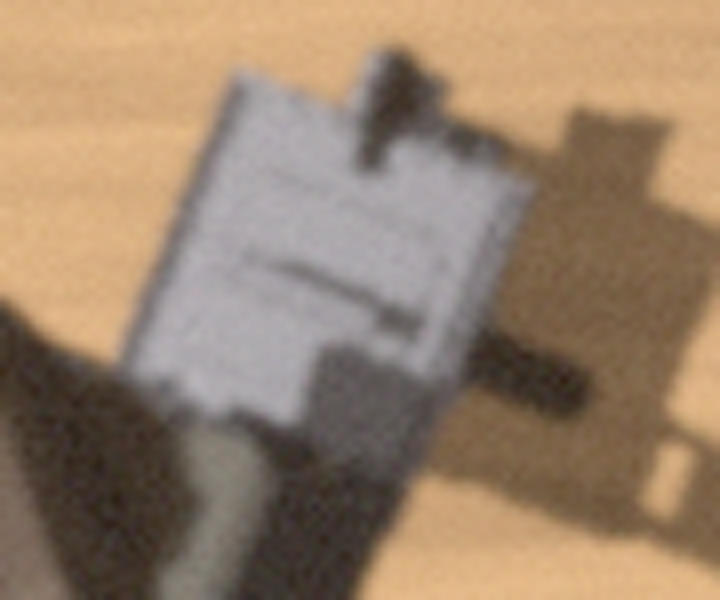

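View pics/top15.png

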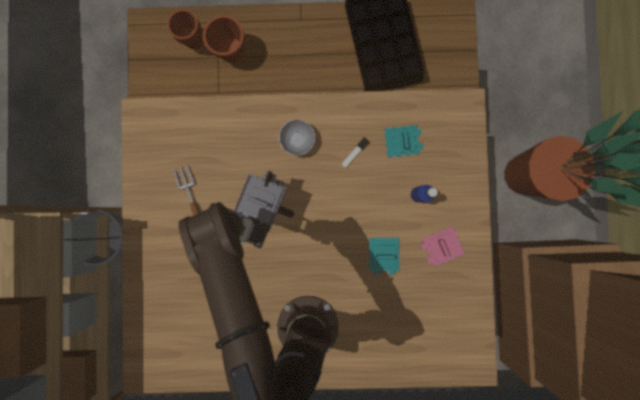

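```bash
python3 -c "
from h import *
# bar top near/far corners in side view -> seat x
for U,V in((255,313),(287,243),(315,250),(280,318)):
  p=ray('side',((U+.5)/8-.5+260,(V+.5)/8-.5+120),.21)[:2]-SP;c,s=np.cos(YS),np.sin(YS);print(((c*p[0]+s*p[1])*1e3).round(1),((-s*p[0]+c*p[1])*1e3).round(1))
arm.sign_off();print(arm.observe()['clock'])"
```

```text
-3.1 -43.7
-4.3 29.4
8.6 23.6
7.7 -47.1
the job is handed in; nothing more can be done
the job is handed in; nothing more can be done
```

The lid is seated under the lip with the latch toe across its front edge, and I handed the job in at about 22 s of the 61 s allowed. No verdict was reported.

**What I did:** I pinched the lid's bar by its two ends and tilted the lid to about 0.24 rad against the hood's back edge. I then slid the tabs under the lip, swung the lid down and pressed its front edge home. Finally I turned the wing knob about 1.42 rad clockwise, let go and moved the arm clear.

**Last checks:**
- **Lid height:** the fingertips met the lid's front at 5.2 mm above the ledge, where a flush plate would be 5 mm.
- **Lid position:** the grip bar measured within about 3 mm of centre in x. In y the corner readings put it roughly 9 mm off centre, which disagrees with the 3 mm of play in the recess. I put this down to blurred corners at about 3.6 mm per pixel, and I did not re-measure before handing in.
- **Latch:** the toe points straight across the lid's front edge in both views. The tool's final heading puts the knob at about 1.57 rad.
- **Surroundings:** the gripper is open and clear, with about 1 N on the force sensor. The bowl, bottle and clip look unmoved in the last top view. The fork was partly hidden by the arm, but its tines are where they were.

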